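# Wedge the sample cases tight in their transport cradle

## Robot

A 6-joint arm with a two-finger parallel gripper is mounted at the origin on the work surface. World frame = base frame: x ahead of the robot, y to its left, z up, the work surface at z = 0. Lengths are in m, angles in rad, forces in N, time in s.
With the tool pointing down it reaches from about 0.375 to 0.825 m from the base axis. Payload 5.5 kg.
Tool frame: the origin (TCP) lies between the finger pads; the fingertips stand 19 mm ahead of it and the grasp point (between the pads) is the TCP; z points along the fingers, y is the line along which they close (so a half turn about z gives the same grasp; the last joint's range is limited). The gripper opens to 85 mm and grips with 20 to 120 N. Pads are 22 mm wide; open, the fingers measure 114 mm over their backs; the gripper's body (76 mm by 85 mm) begins 54 mm behind the grasp point. The pads swing forward as they close: fully open they stand 13 mm farther back than shut.
Start: joints at [-1.286, 0.314, -0.047, 1.21, 0, 1.571], TCP at [0.169, -0.576, 0.25] pointing down, gripper open.
Joint ranges: [-2.67, 2.67], [-0.69, 1.73], [-1.03, 1.25], [-2.08, 2.16], [-1.42, 1.45], [-3.14, 3.14]. Speed limits (rad/s): [2.39, 2.39, 3.01, 3.14, 3.14, 3.14].

## Interface

Orientations are given as a unit quaternion [x, y, z, w].
In Python, from workcell import * gives the robot as it stands. Calls block until the motion is done:
- move_to(position, orientation): joint-space move of the TCP to a pose.
- servo_line(position, speed=0.15, attitude=None, contact_N=None): straight line of the TCP; attitude=None keeps the orientation; speed is the mean speed in m/s. With contact_N (N) it stops when the force on the tool has changed by that much, and returns True; else False.
- move_j(angles): joint-space move.
- open_jaws() and close(): open the fingers fully, or close them until they stop; the grip force is fixed at half the most.
- hold(seconds).
- inverse_kinematics(position, orientation): joint angles nearest the present ones, or None.
- capture(name): name is "side" or "top"; returns the picture (480x640x3 uint8, red, green, blue); there is no depth.
- camera_info(name): a dict with "fov_y" (degrees; the focal length in pixels is half the picture's height over the tangent of half this angle, whatever the lens; pixels are square), "cx", "cy" (the principal point, pixels), "extrinsics" (4x4, takes a point from camera to world coordinates). Camera axes: x right, y down, z forward; pixel columns grow to the right and rows downward; lengths in m; the calibration is good to about 2 mm. A picture is of the moment at which its call begins. camera_info takes no time and is no camera call.
A pose or a line that the arm cannot do raises PlanningError and nothing moves.
- job_done(): hands the job in; it is judged then, once.
Readings, each from a call of its own:
- get_time_s(): time.
- get_joint_positions(): joint angles.
- get_joint_velocities(): joint speeds.
- get_joint_efforts(): joint torques, N m.
- get_eef_pos(): TCP position.
- get_ee_rot(): TCP orientation.
- get_force(): force on the tool from outside, world axes, zero at the start.
- get_torque(): the same for the moment, N m.
- get_width(): finger opening in m.
- get_gripper_force(): force on a finger pad.
Only numpy, scipy, OpenCV 4.12 (cv2) and the standard library are available. Lean on these libraries where they do the work, as an engineer would, in place of code of your own. Each camera call takes 0.05 s, during which the arm holds its last target. There are 200 camera calls.

## Task

The three sample cases stand loose in the aluminium transport cradle. Close the row up against the straight end of the cradle, start the tapered white wedge thin end first in the gap that is left at the slanted end, and drive it in firmly until the row is locked tight with no gaps. Do not tip the cases over, and leave the plain filler block, the bottle and the jar where they are.

Things in the scene. Friction and masses are not known exactly. Their poses are not given: they have to be found in the camera images.
- cradle: Fixed aluminium cradle. Origin under its base, at bench height; +x: the way the wedge goes in (away from the robot, yaw within 0.2 rad), +y: along the row to the slanted end. Base x -85 to 85, y -137 to 87 mm; its top, the floor, at z 6 mm; in front of x -6 it is a flat open apron. Low lip before the row: x -6 to 2, y -125 to 23, top z 16 mm. Back rail: x 78 to 86, y -137 to 33, top z 24 mm.
- straight_end (a point): Point on the inner face of the straight end cheek (12 mm thick, 30 mm above the floor), at floor height, mid-length of the cases: cradle x 40, y -125 mm. The row is packed against this face. Axes as the cradle's.
- gap_mouth (a point): Cradle x 0, y 31 mm, at floor height: where the packed row's end and its front line meet, the case-side edge of the gap's mouth. From here the gap is 39 mm wide in +y, to the slanted cheek (10 mm thick, 18 mm above the floor: top z 24 mm), whose inner face runs from cradle (-3, 70) to (85, 50) mm, parallel to the wedge's slanted face. Axes as the cradle's.
- wedge_home (a point): Where the wedge's origin comes to when it locks the packed row: cradle x 29, y 47 mm, floor height. The wedge's axes are then parallel to the cradle's (thin end +x, straight side against the last case) and its thick end is about flush with the front of the lip. It goes in easily until the row is tight, then jams; pushed with 15 to 20 N it stays jammed.
- case_1: Grey closed sample case standing on the cradle floor, nearest the straight cheek: 70 mm (x) by 52 mm (y) by 50 mm high, 0.15 to 0.28 kg. Origin: centre of its underside; axes those of the cradle to 0.02 rad. Packed tight, its origin is at cradle y -99 mm, x 37 to 43 mm.
- case_2: The same kind of case, in the middle of the row. Packed tight, its origin is at cradle y -47 mm.
- case_3: The same kind of case, nearest the slanted cheek. Packed tight, its origin is at cradle y 5 mm. At the start it stands 13 to 18 mm further to +y, so that the wedge's thin end hardly fits before the row is closed up.
- wedge: White slippery plastic wedge (friction 0.3) lying flat, 70 mm long (x), 34 mm high, 0.075 kg. In plan it tapers from 40 mm wide at the thick end (x -35) to 24 mm at the thin end (x 35). Origin in its underside at mid-length. Straight side, for the cases: face at y -16 mm. Slanted side, for the slanted cheek: from y 24 (thick end) to y 8 mm (thin end).
- filler: Bystander: white plastic filler block without taper, 70 by 32 by 34 mm high; origin centre of its underside.
- bottle: Bystander: amber bottle, 64 mm diameter, 130 mm high; origin centre of its underside.
- jar: Bystander: white jar, 70 mm diameter, 70 mm high; origin centre of its underside.
Things that resemble listed ones, but are neither listed nor needed, are in the scene too. What is shaped like the case_2 but blue or purple is not meant.

How it is judged:
By the outcome, as a careful person would: the job done as asked, in the order asked, and still so for the second after the job is handed in, with the robot touching nothing.
It also fails if it takes over 61 s, if anything falls off the work surface, if the arm or the gripper's body presses on something with over 40 N, if the wrist force passes 120 N, or if a joint passes its speed limit or range.

## Working session

There is one attempt and no reset: what is moved stays moved. The work goes in short steps, each a Python script; the robot and the scene stay as the last script left them, time stands still between calls to the robot, and variables do not carry over. Pictures are saved under pics/ and viewed, at most 10 in all, crops included, and the job is handed in when it is done.

```bash
mkdir -p pics; python3 - <<'E'
from workcell import *
import cv2
for n in("top","side"):
    im=capture(n); cv2.imwrite(f"pics/{n}0.png",im[:,:,::-1]); c=camera_info(n); print(n,c)
print(get_time_s(),get_ee_rot())
E
```

```text
top {'fov_y': 53.54823519491764, 'cx': 319.57961905737886, 'cy': 234.8161300347883, 'extrinsics': array([[-9.65037259e-04, -9.85921705e-01,  1.67204847e-01,
         4.27902993e-01],
       [-9.99957792e-01,  2.47914764e-03,  8.84692616e-03,
        -5.61577075e-02],
       [-9.13690202e-03, -1.67189252e-01, -9.85882483e-01,
         1.06674515e+00],
       [ 0.00000000e+00,  0.00000000e+00,  0.00000000e+00,
         1.00000000e+00]])}
side {'fov_y': 49.10256449132828, 'cx': 325.0482248753757, 'cy': 241.08742786448977, 'extrinsics': array([[ 0.92120959, -0.21541165,  0.32399185,  0.29374699],
       [-0.38892683, -0.48752861,  0.78169801, -0.78106649],
       [-0.01043156, -0.84611683, -0.53289539,  0.54800805],
       [ 0.        ,  0.        ,  0.        ,  1.        ]])}
0.1 [ 9.89879146e-01  1.41910794e-01 -1.08889216e-04 -7.68486892e-04]
```

View pics/top0.png

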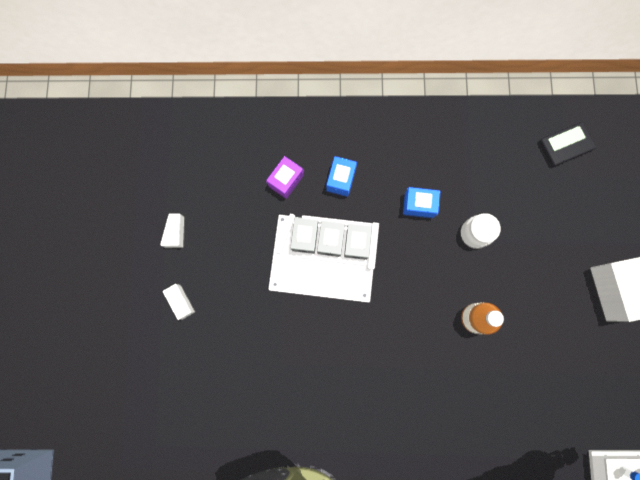

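View pics/side0.png

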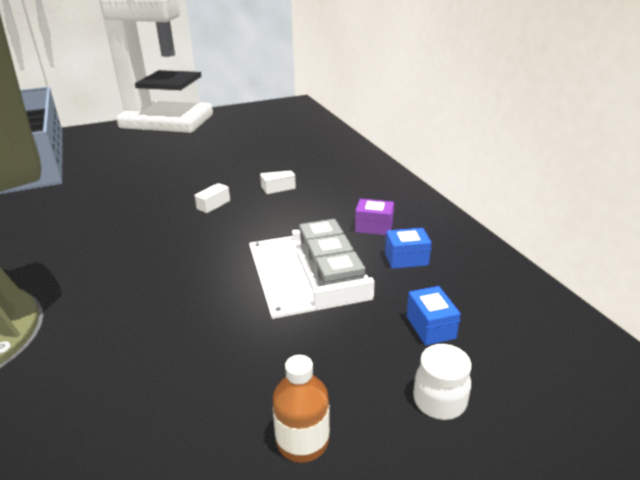

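The top view shows the cradle at about (325,258), with the cases at (304,235), (331,238) and (358,241). The straight cheek is on the right at (373,247) and the slanted cheek on the left at (287,235). There are two white wedge candidates: (173,231), which seems to taper towards the top of the picture, and (178,301), which seems to have parallel sides and so would be the filler. I'll check with an enlarged crop.

```bash
python3 - <<'E'
import cv2,numpy as np
im=cv2.imread("pics/top0.png")
a=cv2.resize(im[205:325,150:206],None,fx=5,fy=5,interpolation=cv2.INTER_CUBIC)
b=cv2.resize(im[205:305,265:385],None,fx=4.2,fy=4.2,interpolation=cv2.INTER_CUBIC)
o=np.zeros((600,800,3),np.uint8);o[:,:280]=a;o[:b.shape[0],290:290+b.shape[1]]=b[:,:510]
cv2.imwrite("pics/crop.png",o)
E
```

```text
(no output)
```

View pics/crop.png

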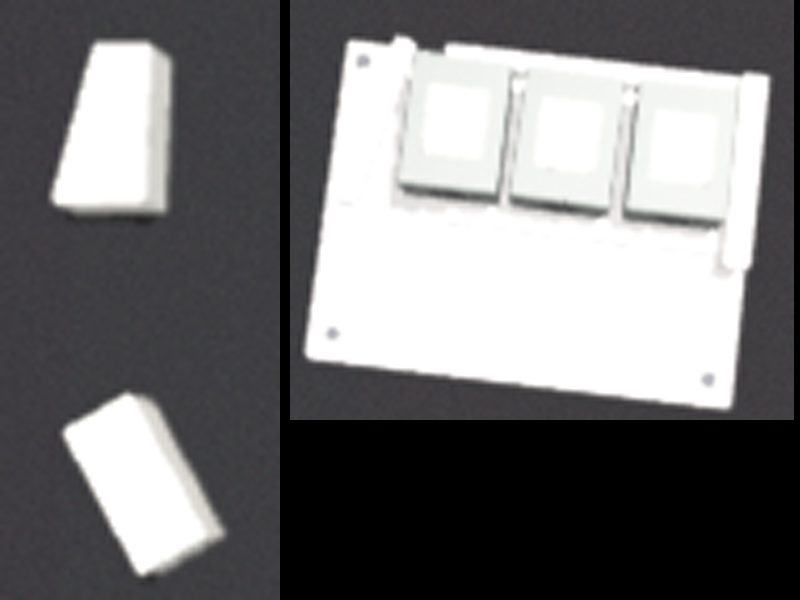

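The crop confirms it: the object at (173,231) tapers. Its thin end points up the picture (+x) and its slanted side faces left (+y). The object at (178,301) has parallel sides, so it's the filler. Next I'll measure positions.

```bash
cat > h.py <<'E'
import cv2,numpy as np
from workcell import *
def ray(n,px,z):
    c=camera_info(n);f=240/np.tan(np.radians(c["fov_y"]/2));E=c["extrinsics"]
    p=np.atleast_2d(np.asarray(px,float))
    d=np.c_[(p[:,0]-c["cx"])/f,(p[:,1]-c["cy"])/f,np.ones(len(p))]@E[:3,:3].T
    o=E[:3,3];return (o+d*((z-o[2])/d[:,2])[:,None])[:,:2]
def edge(g,a,b,th,n=25,w=5):
    "sub-pixel dark/bright edge line through a..b; returns fitted line (point,dir)"
    a,b=np.array(a,float),np.array(b,float);t=(b-a)/np.linalg.norm(b-a);nn=np.array([-t[1],t[0]])
    s=np.arange(-w,w+.01,.1);P=[]
    for u in np.linspace(.12,.88,n):
        q=(a+u*(b-a))+s[:,None]*nn
        v=cv2.remap(g,q[:,0:1].astype(np.float32),q[:,1:2].astype(np.float32),cv2.INTER_LINEAR).ravel()
        k=np.where(np.diff(v>th))[0]
        if len(k):P.append(q[k[np.argmin(abs(k-len(s)//2))]])
    vx,vy,x,y=cv2.fitLine(np.array(P,np.float32),cv2.DIST_HUBER,0,.01,.01).ravel();return np.array([x,y]),np.array([vx,vy])
def meet(l,m):
    k=np.linalg.solve(np.c_[l[1],-m[1]],m[0]-l[0]);return l[0]+k[0]*l[1]
E
python3 - <<'E'
from h import *
np.set_printoptions(precision=4,suppress=True)
im=cv2.imread("pics/top0.png");g=cv2.cvtColor(im,cv2.COLOR_BGR2GRAY).astype(np.float32)
print("straightness",[int(np.argmax(g[110:85:-1,c]>100)) for c in range(10,640,70)])
C=lambda x,y:(265+(x-290)/4.2-.4,205+y/4.2-.4)
fl,fr,bl,br=C(305,357),C(732,408),C(347,40),C(768,75)
F=edge(g,fl,fr,140);L=edge(g,fl,bl,140);
R=edge(g,fr,C(746,270),140,w=3)
bk=edge(g,C(450,43),br,140,w=3)
pfl,pfr=meet(F,L),meet(F,R)
w=ray("top",[pfl,pfr],.006);print("front corners",w,"width",np.linalg.norm(w[0]-w[1]))
d=w[0]-w[1];yaw=np.arctan2(-d[0],d[1]);print("yaw front",yaw)
l=ray("top",[L[0],L[0]+20*L[1]],.006);e=l[1]-l[0];print("yaw left",np.arctan(e[1]/e[0]))
# wedge/filler candidate quad, top face
W=lambda x,y:(150+x/5-.4,205+y/5-.4)
q=[W(97,42),W(150,42),W(148,210),W(52,200)]
print("levels",[g[int(y),int(x)] for x,y in (W(120,120),W(160,120),W(100,208),W(20,100))])
th1=(g[int(W(120,120)[1]),int(W(120,120)[0])]+g[int(W(160,120)[1]),int(W(160,120)[0])])/2
Ls=[edge(g,q[0],q[1],140,w=3),edge(g,q[1],q[2],th1,w=2),edge(g,q[2],q[3],th1,w=2),edge(g,q[3],q[0],140,w=3)]
p=[meet(Ls[3],Ls[0]),meet(Ls[0],Ls[1]),meet(Ls[1],Ls[2]),meet(Ls[2],Ls[3])]
w=ray("top",p,.034);print("wedge quad (thinL thinR thickR thickL)",w)
print("sides",[np.linalg.norm(w[i]-w[(i+1)%4]) for i in range(4)])
e=w[1]-w[2];print("wedge yaw straight",np.arctan2(e[1],e[0]))
# labels
m=(cv2.threshold(g,235,255,0)[1]).astype(np.uint8)
for a in ((440,135),(570,135),(683,148)):
    x,y=C(*a);x,y=int(x),int(y);s=g[y-7:y+8,x-8:x+9];t=s>np.float32(245)
    ys,xs=np.nonzero(t);print("label px",xs.mean()+x-8,ys.mean()+y-7,len(xs),ray("top",[[xs.mean()+x-8,ys.mean()+y-7]],.056))
E
```

```text
straightness [12, 13, 13, 13, 14, 14, 15, 15, 16]
front corners [[ 0.4836  0.0692]
 [ 0.4564 -0.1573]] width 0.22817832029589116
yaw front -0.11981567318905649
yaw left -0.12028151185662202
levels [np.float32(255.0), np.float32(210.0), np.float32(188.0), np.float32(56.0)]
wedge quad (thinL thinR thickR thickL) [[0.6538 0.2906]
 [0.6538 0.2638]
 [0.5808 0.2628]
 [0.5804 0.3063]]
sides [np.float64(0.026784010529033016), np.float64(0.0729910772496652), np.float64(0.043529259857410456), np.float64(0.07511005766917281)]
wedge yaw straight 0.013570025453269144
label px 302.4491017964072 235.33532934131736 167 [[ 0.5983 -0.0102]]
label px 331.1927710843373 236.10843373493975 249 [[ 0.5964 -0.0721]]
label px 358.1274900398406 239.08764940239044 251 [[ 0.5898 -0.13  ]]
```

```bash
cat >> h.py <<'E'
YAW=-.12;O=np.array([.5592,-.0296])
cx=np.array([np.cos(YAW),np.sin(YAW)]);cy=np.array([-cx[1],cx[0]])
def cr(x,y,z): return [*(O+cx*x/1e3+cy*y/1e3),z]
def tocr(p): d=np.asarray(p)[:2]-O;return np.array([d@cx,d@cy])*1e3
def down(psi): return [np.cos(psi/2),np.sin(psi/2),0,0]   # tool x at world yaw psi, z down
E
python3 - <<'E'
from h import *
np.set_printoptions(precision=4,suppress=True)
q=down(np.pi/2+YAW)
close()
move_to(cr(40,70,.2),q)
servo_line(cr(40,70,.048),.12)
print(get_eef_pos(),get_time_s(),get_force())
r=servo_line(cr(40,36,.048),.025,contact_N=15)
print(r,tocr(get_eef_pos()),get_force(),get_time_s())
servo_line(cr(40,62,.048),.08);servo_line(cr(40,62,.2),.2)
im=capture("top");cv2.imwrite("pics/top1.png",im[:,:,::-1])
E
```

```text
[0.608  0.0352 0.0488] 4.95 [-0.1838 -0.4467  0.2793]
True [40.0927 42.4928] [0.5544 1.8048 1.1999] 6.0583
```

The push stopped on contact at y = 42.5 mm, which puts the case face at about 31.5 mm, so the row is closed up. Next I'll grasp the wedge by its two ends.

```bash
python3 - <<'E'
from h import *
np.set_printoptions(precision=4,suppress=True)
wy=.007;W=np.array([.6172,.2805]);u=np.array([np.cos(wy),np.sin(wy)]);n=np.array([-u[1],u[0]])
g=W-.002*n
open_jaws()
move_to([*g,.17],down(np.pi/2+wy))
im=capture("top");cv2.imwrite("pics/top2.png",im[:,:,::-1])
r=servo_line([*g,.023],.12,contact_N=8);print(r,get_eef_pos())
close();print(get_width(),get_gripper_force(),get_force())
servo_line([*g,.1],.12);print(get_width(),get_eef_pos(),get_time_s())
im2=capture("side");cv2.imwrite("pics/side2.png",im2[:,:,::-1])
cv2.imwrite("pics/v2.png",np.hstack([cv2.resize(im[200:305,260:390],(520,420)),im2[90:300,170:430][:,:,:].repeat(2,0)[:420,:260]])[:,:,::-1])
E
```

```text
False [0.6179 0.2788 0.024 ]
0.06893052418863273 69.11844849586487 [-0.8361 -0.4916  6.6041]
0.06872547071842729 [0.6166 0.2782 0.0992] 11.6833
```

View pics/v2.png

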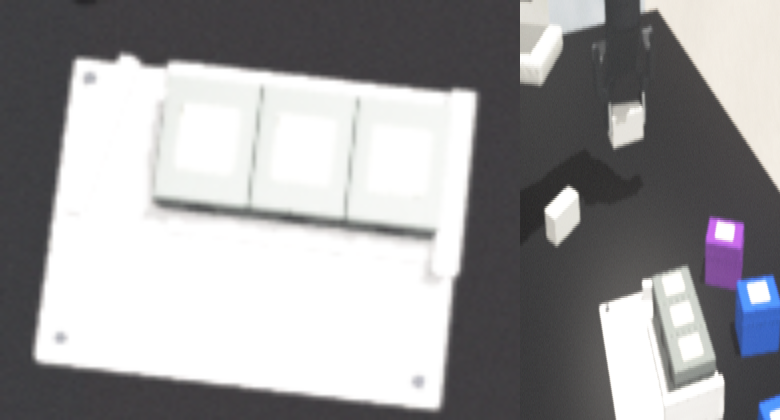

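The crop shows the row tight against the straight cheek, with no gaps between the cases, and the wedge held by its ends. Next I'll place it on the floor with the thin end just in the mouth.

```bash
python3 - <<'E'
from h import *
np.set_printoptions(precision=4,suppress=True)
q=down(np.pi/2+YAW)
move_to(cr(-30,47,.15),q)
servo_line(cr(-30,47,.045),.12)
r=servo_line(cr(-30,47,.0285),.02,contact_N=4);print(r,get_eef_pos(),tocr(get_eef_pos()),get_force())
open_jaws()
servo_line(cr(-30,47,.16),.12)
move_to(cr(-110,49,.2),q)
close()
im=capture("top");cv2.imwrite("pics/top3.png",im[:,:,::-1])
cv2.imwrite("pics/v3.png",cv2.resize(im[200:305,255:385],(650,525),interpolation=cv2.INTER_CUBIC)[:,:,::-1]);print(get_time_s())
E
```

```text
True [0.5348 0.0206 0.0303] [-30.2328  46.9277] [-1.1554 -0.9584  4.6554]
17.3417
```

View pics/v3.png

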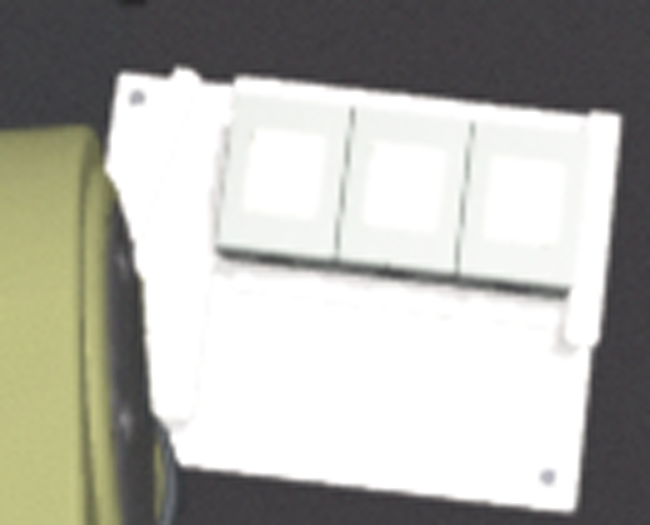

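The wedge lies on the apron with its thin end in the mouth. Its straight side, at columns 190 to 210, runs in line with the end face of case 3. Next I'll drive it in from behind.

```bash
python3 - <<'E'
from h import *
np.set_printoptions(precision=2,suppress=True)
q=down(YAW)
move_to(cr(-100,50,.15),q)
servo_line(cr(-100,50,.034),.12)
r=servo_line(cr(-26,50,.034),.04,contact_N=12);print(r,tocr(get_eef_pos()),get_force())
for k in range(2):
    r=servo_line(cr(-5,50,.034),.015,contact_N=20);print(r,tocr(get_eef_pos()),get_force())
    hold(.3);print(get_force())
servo_line(cr(-110,50,.034),.12);servo_line(cr(-110,50,.2),.2)
move_to([.45,-.3,.3],q)
im=capture("top");s=capture("side");print(get_time_s())
cv2.imwrite("pics/top4.png",im[:,:,::-1]);cv2.imwrite("pics/side4.png",s[:,:,::-1])
v=np.hstack([cv2.resize(im[205:305,265:385],(420,350),interpolation=cv2.INTER_CUBIC),cv2.resize(s[200:325,240:376],(380,350),interpolation=cv2.INTER_CUBIC)])
cv2.imwrite("pics/v4.png",v[:,:,::-1])
E
```

```text
False [-26.06  49.98] [ 0.4  -0.36  0.05]
True [-15.68  49.75] [-0.11  0.56 -0.23]
[-0.75  0.96  0.32]
True [-15.7   49.54] [-0.22 -0.97 -0.34]
[-1.    0.17 -0.61]
33.1833
```

View pics/v4.png

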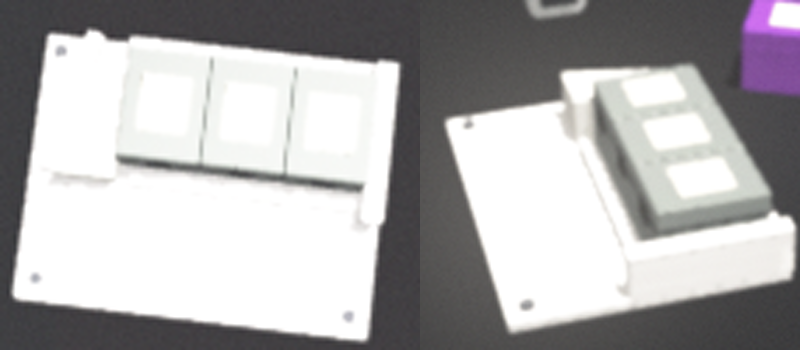

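Both 20 N pushes stopped at the same place (tool at x = -15.7 mm). The thick end is flush with the lip, the cases are upright and show no gaps, and the arm is clear.

```bash
python3 -c "
from workcell import *
print(job_done())"
```

```text
the job is handed in; nothing more can be done
None
```

The row is closed up against the straight end and the wedge is jammed home under two 20 N pushes, with no gaps, all cases upright and the filler, bottle and jar never touched; I handed it in just after 33.2 s on the robot clock, and it returned no verdict.

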